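Tighten a lens retaining ring with a pin spanner

ROBOT

A 6-joint arm with a two-finger parallel gripper is mounted at the origin on a cart in front of the work surface, level with it; the furniture and walls round the work are solid. World frame = base frame: x ahead of the robot, y to its left, z up, the work surface at z = 0. Lengths are in mm, angles in rad, forces in N, time in s.
With the tool pointing down it reaches from about 350 to 975 mm from the base axis. Payload 7.1 kg.
Tool frame: the origin (TCP) lies between the finger pads; the fingertips stand 19 mm ahead of it and the grasp point (between the pads) is the TCP (ctrl.tcp_to_tips is the distance from the TCP to the fingertips, in mm); z points along the fingers, y is the line along which they close (so a half turn about z gives the same grasp; the last joint's range is limited). The gripper opens to 88 mm and grips with 3 to 60 N. Pads are 20 mm wide; open, the fingers measure 115 mm over their backs; the gripper's body (75 mm by 178 mm) begins 61 mm behind the grasp point.
Start: joints at [1.231, 0.423, 1.63, -0, 1.089, -0.019], TCP at [197.047, 593.108, 241.675] pointing down, gripper open.
Joint ranges: [-3, 3], [-0.9, 2.11], [0.09, 2.58], [-1.31, 4.45], [0.11, 2.69], [-2.54, 2.54]. Speed limits (rad/s): [2.39, 2.39, 3.01, 3.14, 3.14, 3.14].

INTERFACE

Orientations are given as a rotation vector (axis times angle).
In Python, from workcell import status, optics, ctrl gives the robot as it stands. The module is installed in compiled form; this text tells all that it offers.
- The arm moves only by the shell command python3 -m inch 'ROWS'. ROWS is JSON, a list that holds one entry, the list of rows, each a list of 7 numbers: the shift along the tool's x, y, z in mm, then the turn, a rotation vector about the tool's x, y, z in rad, then the opening in per cent of the stroke, from 0 (shut) to 100 (fully open). A call has 1 to 20 rows; each row is the pose to reach, as a shift and turn from the pose commanded when the call began, along the tool's axes at that moment; what a row does not reach only later rows make up. A row lasts 1/10 s, in which the tool goes at most 50 mm and 8.59 degrees, less where a joint would pass 70% of its speed; a pose out of reach is approached as far as the arm can. A call with a gripper value outside its range is refused whole. The fingers move at their own pace and stop on an object; the grip force is fixed at half the most. Time passes only in rows, so rows that repeat a pose let the fingers close. It gives the time, the measured TCP pose, the force, the opening and the grip force at its end, in the units of the state.
- status.get_obs(): the state, without advancing time (a new reading comes with each control period).
- optics.get_image(name): name is "scene" or "top" or "wrist"; returns a dict with "frame" (384x512x3 uint8, red, green, blue), "fx", "fy", "cx", "cy" (pixels), "k1" (the pictures are not rectified: a ray, as slopes to the right and down, at radius r is drawn at 1 + k1 r^2 times it, then the intrinsics apply), "rvec" (rotation vector, rad) and "tvec" (3), from world to camera coordinates, as OpenCV has them; the wrist camera has in their place "hand_eye" (4x4, takes a point from camera to tool coordinates, whose origin is the TCP and whose axes are the flange's). Camera axes: x right, y down, z forward; pixel columns grow to the right and rows downward; lengths in mm; the calibration is good to about 2 mm. A picture is of the moment at which its call begins: read the wrist's pose just before it. There is no depth.
- ctrl.close_job(): hands the job in; it is judged then, once.
The state is a dict: "t": time; "qpos": joint angles; "qvel": joint speeds; "joint_torque": joint torques, N m; "ee_pos": TCP position; "orientation": TCP orientation; "ft_force": force on the tool from outside, world axes, zero at the start; "moment": the same for the moment, N m; "width": finger opening in mm; "grasp_force": force on a finger pad.
Only numpy, scipy, OpenCV 4.12 (cv2) and the standard library are available. Lean on these libraries where they do the work, as an engineer would, in place of code of your own. Each camera call takes 0.05 s, during which the arm holds its last target. There are 200 camera calls.

TASK

Take the red-handled pin spanner out of its blue rest, set both its pins fully into two opposite holes of the lens retaining ring in the sprung nest, and with the pins kept in, turn the ring clockwise (seen from above) until it comes up against its stop. Work gently: feel for the holes with a light press, do not force the ring against its stop, and leave the dish, tweezers and capacitors alone. Then put the spanner back upright in the trough of its rest and let go.

Things in the scene. Friction and masses are not known exactly. Their poses are not given: they have to be found in the camera images.
- nest_axis (a point): Centre of the upper face of the silver retaining ring (73 mm outer, 30 mm inner diameter), on its vertical axis, 62 mm above the bench as found. The point is fixed to the base plate and does not turn or sink with the ring. The ring crowns a black barrel, 84 mm across, that stands in the plate at ANY angle: this pose does not tell where the ring's holes are, so see or feel for them.
- nest: Square aluminium base plate 104x104x14 mm, fixed to the bench; origin under its centre. In it stands the barrel; lens and ring float in that on springs: they yield downwards from a press of about 3 N, at 1.5 N/mm, by 4 mm at most (about 9 N, then rigid), and rise again. The lens dome lies 7 mm below the ring's face.
- ring (a joint): Turn of the ring in rad, growing clockwise seen from above; starts at 0 to 0.2, stop at 0.6. Friction 0.22 N m; it stays where left. The value does not tell where the holes are. The ring has 6 equal blind holes, 60 deg apart on a 52 mm circle, 8.5 mm wide, 9 mm deep: two opposite ones take the spanner's 6 mm pins, which go in nearly to the bar.
- spanner_grip (a point): Grip centre of the pin spanner: upright red handle 30 mm (x) by 14 mm (y), clear from 28 mm below to 28 mm above this point, on a steel crossbar 68 mm long (x), 20 mm wide, 8 mm thick, its underside 40 mm below this point. Two 6 mm pins with tapered tips stand 10 mm down out of the bar at x = +26 and -26 mm. z up along the handle. A half turn about z gives the same tool.
- spanner: The whole pin spanner, about 0.14 kg; origin midway between the pin tips, 50 mm under spanner_grip, same axes.
- pin_a: The spanner's pin at x = +26 mm, fixed to it; origin at its tip, axes as the spanner's.
- pin_b: The spanner's pin at x = -26 mm, fixed to it; origin at its tip, axes as the spanner's.
- rest_seat (a point): Centre of the top of the blue rest block (100x44x26 mm, fixed), 26 mm above the bench, x along its trough. The trough is 75 mm long, 14 mm wide, 14 mm deep, open at the top; the spanner stands with its bar on the rims, pins in the trough, bar along x (either way round); spanner_grip is then 40 mm above this point.
- screw_dish: White dish with screws, 97 mm across, 19 mm high; origin at its underside. Leave alone.
- tweezers: Steel tweezers 120 mm long, 8 mm high; origin at the underside. Leave alone.
- spare_cap_0: Black capacitor, 26 mm across, 35 mm high, upright; origin at its underside. Leave alone.
- spare_cap_1: Black capacitor, 26 mm across, 35 mm high, upright; origin at its underside. Leave alone.

How it is judged (in metres and radians):
On the way, in this order (a step that is already met when the one before it is completed fails the run):
1. both pins stand in ring holes, 6 mm or more below where the face lies as found, spanner upright (within 7 deg) and centred (within 6 mm), ring not yet near its stop (under 0.45 rad) (z of each of pin_a, pin_b in the frame of nest_axis below -0.006 m and horizontal distance between spanner_grip and nest_axis below 0.006 m and angle between spanner_grip's own z axis and vertical below 0.12 rad and value of joint ring below 0.45 rad), for 0.2 s.
2. with both pins still in so, the ring has been turned to its stop (over 0.565 rad) (z of each of pin_a, pin_b in the frame of nest_axis below -0.006 m and horizontal distance between spanner_grip and nest_axis below 0.006 m and angle between spanner_grip's own z axis and vertical below 0.12 rad and value of joint ring above 0.565 rad), for 0.2 s.
At the end, for the whole second after the job is handed in: The ring stands at its stop (over 0.555 rad) and the spanner stands released and at rest in its rest: upright within 6 deg, its bar down on the rims (within 3 mm), within 14 mm of the middle of the rest (value of joint ring above 0.555 rad and horizontal distance between spanner_grip and rest_seat below 0.014 m and z of spanner_grip in the frame of rest_seat between 0.037 and 0.043 m and angle between spanner_grip's own z axis and vertical below 0.1 rad and linear speed of spanner below 0.02 m/s); the robot touches nothing.
It fails at once if a pin is forced: more than 25 N on a pin (contact force between any of pin_a, pin_b and anything else above 25 N).
It fails at once if a bystander (dish, tweezers, capacitor) is moved by more than 15 mm (distance of any of screw_dish, tweezers, spare_cap_0, spare_cap_1 from where it was at the start of the episode above 0.015 m).
It also fails if it takes over 72 s, if anything falls off the work surface, if the arm or the gripper's body presses on something with over 40 N, if the wrist force passes 120 N, or if a joint passes its speed limit or range.

## Working session

There is one attempt and no reset: what is moved stays moved. The work goes in short steps, Python scripts to look and compute and a shell command to move; the robot and the scene stay as the last step left them, time stands still between calls to the robot, and variables do not carry over. Pictures are saved under pics/ and viewed, at most 10 in all, crops included, and the job is handed in when it is done.

```bash
mkdir -p pics; cat > h.py <<'E'
import numpy as np, cv2
from scipy.spatial.transform import Rotation as R
from workcell import status, optics, ctrl
def snap(name,file):
    o=status.get_obs(); im=optics.get_image(name)
    cv2.imwrite('pics/'+file+'.png',im['frame'][:,:,::-1])
    Rt=R.from_rotvec(o['orientation']).as_matrix()
    d={k:np.array(v) for k,v in im.items() if k!='frame'}
    if name=='wrist':
        H=d['hand_eye']; Rc=Rt@H[:3,:3]; c=np.array(o['ee_pos'])+Rt@H[:3,3]
    else:
        Rw=R.from_rotvec(d['rvec'].ravel()).as_matrix(); Rc=Rw.T; c=-Rw.T@d['tvec'].ravel()
    np.savez('pics/'+file+'.npz',Rc=Rc,c=c,K=[d['fx'],d['fy'],d['cx'],d['cy'],d['k1']])
    return im['frame']
def ray(file,u,v):
    z=np.load('pics/'+file+'.npz'); fx,fy,cx,cy,k=z['K']
    K=np.array([[fx,0,cx],[0,fy,cy],[0,0,1.]])
    p=cv2.undistortPoints(np.array([[[u,v]]],float),K,np.array([k,0,0,0.]))[0,0]
    return z['c'], z['Rc']@np.array([p[0],p[1],1])
def onz(file,u,v,h):
    c,d=ray(file,u,v); return c+d*(h-c[2])/d[2]
def proj(file,P):
    z=np.load('pics/'+file+'.npz'); fx,fy,cx,cy,k=z['K']
    p=(np.atleast_2d(P)-z['c'])@z['Rc']; s=p[:,:2]/p[:,2:]; s=s*(1+k*(s**2).sum(1,keepdims=True))
    return s*[fx,fy]+[cx,cy]
def obs():
    o=status.get_obs(); 
    print({k:np.round(o[k],3).tolist() for k in ['t','ee_pos','orientation','ft_force','moment','width','grasp_force']})
    print(np.round(R.from_rotvec(o['orientation']).as_matrix(),4).tolist())
E
python3 - <<'E'
from h import *
obs(); print(status.get_obs()['qpos'])
a=snap('top','top0');b=snap('scene','scene0');c=snap('wrist','w0')
for f in('top0','scene0','w0'):
    z=np.load(f'pics/{f}.npz');print(f,z['K'],z['c'])
m=np.vstack([np.hstack([a,b])]); cv2.imwrite('pics/m.png',cv2.resize(a,(800,600),interpolation=cv2.INTER_CUBIC)[:,:,::-1])
E
```

```text
{'t': 0.0, 'ee_pos': [196.888, 592.621, 240.904], 'orientation': [-0.502, -3.101, 0.002], 'ft_force': [0.318, -0.062, 0.674], 'moment': [-0.024, -0.003, 0.016], 'width': 87.703, 'grasp_force': 0.0}
[[-0.949, 0.3153, -0.0005], [0.3153, 0.949, -0.0015], [0.0, -0.0015, -1.0]]
[ 1.23097368e+00  4.23842526e-01  1.63068092e+00  1.49096067e-05
  1.08861190e+00 -1.90222597e-02]
top0 [ 4.04626307e+02  4.04626307e+02  2.49613778e+02  1.85210167e+02
 -4.31496344e-02] [ 468.80922228   84.4995423  1147.57188711]
scene0 [ 4.86044427e+02  4.86044427e+02  2.48972837e+02  1.91364012e+02
 -1.46476985e-01] [  62.2160899  -637.03060689  901.57852059]
w0 [ 3.15262109e+02  3.15262109e+02  2.55219945e+02  1.88290292e+02
 -5.09823959e-02] [126.77450288 616.81784917 384.24363816]
```

View pics/m.png

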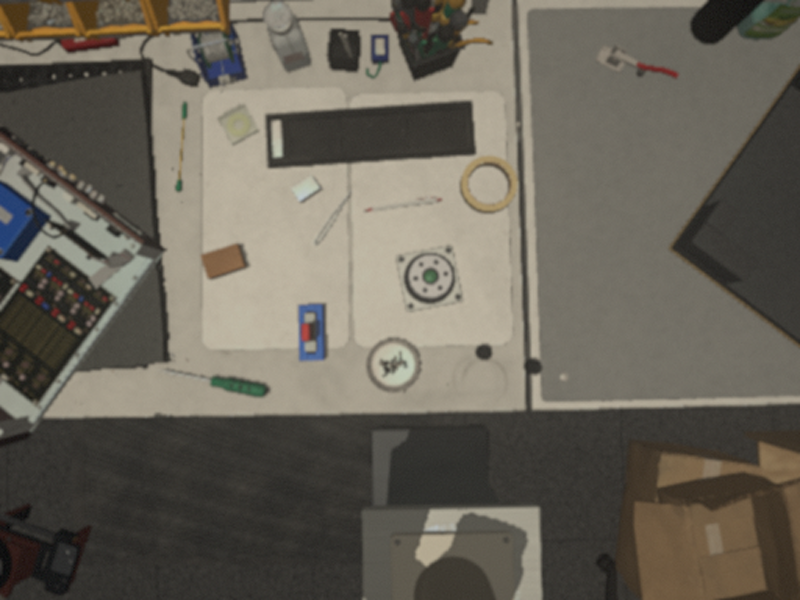

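View pics/scene0.png

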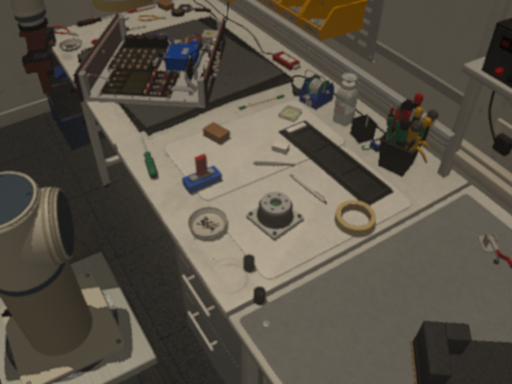

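The top view (800x600) shows the nest ring at about (430,276), the blue rest with red handle at (312,332), the dish at (393,365) and the capacitors at (484,352) and (533,367). The scene view agrees: rest (202,180), ring (276,207).

```bash
python3 - <<'E'
from h import *
s=1.5625
for n,u,v,h in [('ring',430,276,62),('rest',312,332,26),('restend',312,305,26),('restend2',312,359,26),('handletop',309,331,94),('dish',393,365,19),('cap0',484,352,35),('cap1',533,367,35),('twz',332,220,8)]:
    print(n,onz('top0',u/s,v/s,h).round(1))
print(proj('top0',[[197,593,240],[0,0,0],[197,593,0]])*s)
f=cv2.imread('pics/top0.png')
hsv=cv2.cvtColor(f,cv2.COLOR_BGR2HSV)
sub=np.zeros(f.shape[:2],bool);sub[185:240,185:215]=1
blue=((hsv[...,0]>100)&(hsv[...,0]<125)&(hsv[...,1]>120)&sub)
red=(((hsv[...,0]<8)|(hsv[...,0]>172))&(hsv[...,1]>120)&sub)
for m in(blue,red):
    p=np.argwhere(m)[:,::-1].astype(np.float32);print(len(p),cv2.minAreaRect(p),p.mean(0))
E
```

```text
ring [560.5  29.7  62. ]
rest [468.2 239.4  26. ]
restend [516.1 238.8  26. ]
restend2 [420.4 240.   26. ]
handletop [469.9 235.   94. ]
dish [406.9  96.9  19. ]
cap0 [427.3 -63.1  35. ]
cap1 [ 399.4 -148.1   35. ]
twz [671.2 203.    8. ]
[[ 50.58792614 524.7840242 ]
 [451.99135685 592.38586675]
 [122.26344203 484.87120298]]
112 ((199.5, 212.0), (32.0, 13.0), 90.0) [200.99107 214.51785]
47 ((195.0, 212.5), (9.0, 4.0), 90.0) [195.04256 212.23404]
```

```bash
python3 -m inch '[[[-60,-30,0,0,0,-0.05,100],[-200,-100,20,0,0,-0.15,100],[-438,-232,41,0,0,-0.321,100],[-438,-232,41,0,0,-0.321,100],[-438,-232,41,0,0,-0.321,100],[-438,-232,41,0,0,-0.321,100],[-438,-232,41,0,0,-0.321,100],[-438,-232,41,0,0,-0.321,100],[-438,-232,41,0,0,-0.321,100],[-438,-232,41,0,0,-0.321,100],[-438,-232,41,0,0,-0.321,100],[-438,-232,41,0,0,-0.321,100],[-438,-232,41,0,0,-0.321,100],[-438,-232,41,0,0,-0.321,100]]]'
python3 - <<'E'
from h import *
obs();f=snap('wrist','w1')
cv2.imwrite('pics/w1b.png',cv2.resize(f,(800,600),interpolation=cv2.INTER_CUBIC)[:,:,::-1])
E
```

```text
t: 1.55
ee_pos: [538.6, 236.0, 200.7]
orientation: [0.003, -3.141, -0.0]
ft_force: [0.4, 0.6, 0.1]
width: 87.4
grasp_force: 0.0
{'t': 1.55, 'ee_pos': [538.569, 235.952, 200.729], 'orientation': [0.003, -3.141, -0.0], 'ft_force': [0.416, 0.56, 0.068], 'moment': [0.049, 0.045, -0.002], 'width': 87.413, 'grasp_force': 0.0}
[[-1.0, -0.002, -0.0003], [-0.002, 1.0, 0.0], [0.0003, 0.0, -1.0]]
```

View pics/w1b.png

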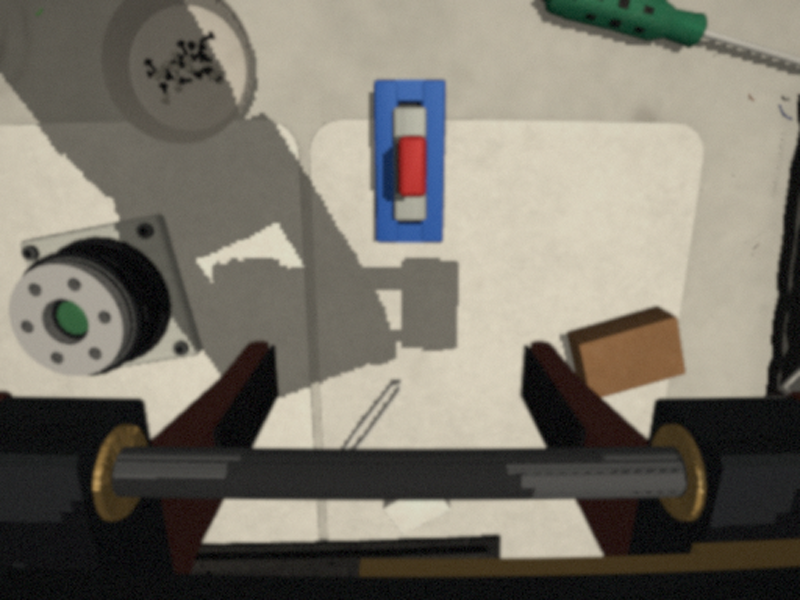

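The wrist view shows the rest (corners about (375,80), (445,80), (442,241), (375,241)), the spanner's handle top at (412,165), and the ring with six holes at about (74,284), (35,289), (27,326), (56,357), (95,353), (104,312).

```bash
python3 - <<'E'
from h import *
f=cv2.imread('pics/w1.png');hsv=cv2.cvtColor(f,cv2.COLOR_BGR2HSV);s=1.5625
H,S,V=hsv[...,0].astype(int),hsv[...,1],hsv[...,2]
for n,m,h in[('blue',(H>100)&(H<125)&(S>120),26),('red',((H<8)|(H>172))&(S>150)&(V>120),94)]:
    m=m.copy();m[:, :235]=0;m[:,290:]=0;m[160:]=0;m[:45]=0
    if n=='red': m&=(V>150)
    c=np.argwhere(m)[:,::-1].astype(np.float32)
    r=cv2.minAreaRect(c);b=cv2.boxPoints(r)
    w=np.array([onz('w1',*q,h)[:2] for q in b]);print(n,len(c),r,w.round(1).tolist(),w.mean(0).round(1))
# bar rect (800 px coords)
w=np.array([onz('w1',u/s,v/s,34)[:2] for u,v in[(395,107),(426,107),(426,220),(395,220)]]);print('bar',w.round(1).tolist(),w.mean(0))
# holes: refine as dark centroid
g=cv2.GaussianBlur(cv2.cvtColor(f,cv2.COLOR_BGR2GRAY).astype(np.float32),(0,0),.7)
P=[]
for u,v in [(74,284),(35,289),(27,326),(56,357),(95,353),(104,312)]:
    u/=s;v/=s;x0,y0=int(round(u)),int(round(v))
    for _ in range(3):
        yy,xx=np.mgrid[y0-5:y0+6,x0-5:x0+6];p=g[y0-5:y0+6,x0-5:x0+6];wt=np.clip(np.percentile(p,60)-12-p,0,None)*(np.hypot(xx-x0,yy-y0)<5)
        u,v=(wt*xx).sum()/wt.sum(),(wt*yy).sum()/wt.sum();x0,y0=int(round(u)),int(round(v))
    P.append(onz('w1',u,v,62)[:2])
P=np.array(P);c=P.mean(0);d=P-c
a=np.degrees(np.arctan2(d[:,1],d[:,0]))
print('ring',P.round(1).tolist(),c.round(1),np.hypot(*d.T).round(1),a.round(1),(a%60).round(1))
E
```

```text
blue 2689 ((261.5, 102.5), (101.0, 43.0), 90.0) [[420.2, 221.9], [420.1, 262.4], [516.3, 264.6], [516.4, 220.9]] [468.3 242.5]
red 480 ((264.0, 105.5), (35.0, 14.0), 90.0) [[455.5, 237.7], [455.5, 248.4], [481.7, 248.7], [481.7, 237.8]] [468.6 243.1]
bar [[435.8, 234.0], [435.8, 252.5], [503.0, 253.5], [503.0, 234.0]] [469.39087392 243.49462405]
ring [[537.2, 39.6], [540.5, 13.6], [564.6, 3.4], [585.4, 19.2], [582.1, 45.1], [558.0, 55.4]] [561.3  29.4] [26.2 26.1 26.1 26.2 26.  26.2] [ 157.  -142.8  -82.7  -23.    37.1   97.2] [37.  37.2 37.3 37.  37.1 37.2]
```

```bash
python3 -m inch '[[[35,4,0,0,0,0,100],[69,7,20,0,0,0,100],[69,7,50,0,0,0,100],[69,7,90,0,0,0,100],[69,7,120,0,0,0,100],[69,7,134,0,0,0,100],[69,7,134,0,0,0,100],[69,7,134,0,0,0,100],[69,7,134,0,0,0,100]]]'
python3 - <<'E'
from h import *
obs();f=snap('wrist','w2')
cv2.imwrite('pics/w2b.png',f[:,:,::-1])
E
```

```text
t: 2.5
ee_pos: [471.5, 242.5, 68.1]
orientation: [-0.001, 3.139, 0.002]
ft_force: [0.9, 1.4, 0.2]
width: 87.9
grasp_force: 0.0
{'t': 2.5, 'ee_pos': [471.51, 242.47, 68.134], 'orientation': [-0.001, 3.139, 0.002], 'ft_force': [0.907, 1.384, 0.205], 'moment': [0.02, -0.031, 0.001], 'width': 87.881, 'grasp_force': 0.0}
[[-1.0, -0.0004, 0.0023], [-0.0004, 1.0, 0.0012], [-0.0023, 0.0012, -1.0]]
```

View pics/w2b.png

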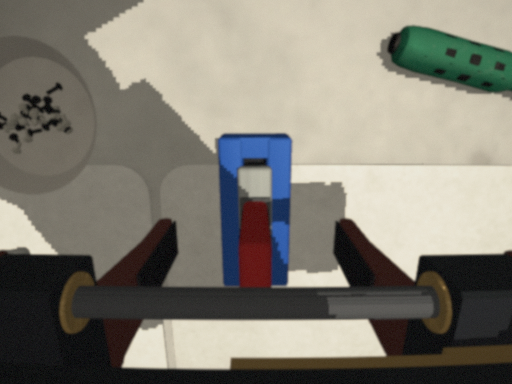

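The handle (column about 257) is centred between the fingers (175 and 335). I close on it.

```bash
python3 -m inch '[[[2,0,2,0,0,0,100],[2,0,2,0,0,0,60],[2,0,2,0,0,0,30],[2,0,2,0,0,0,10],[2,0,2,0,0,0,10],[2,0,2,0,0,0,10],[2,0,2,0,0,0,5],[2,0,2,0,0,0,0],[2,0,2,0,0,0,0],[2,0,2,0,0,0,0]]]'
python3 -c "
from h import *
obs()"
```

```text
t: 3.55
ee_pos: [468.5, 241.8, 64.7]
orientation: [0.0, -3.142, 0.0]
ft_force: [-0.4, 0.1, -0.1]
width: 19.8
grasp_force: 0.0
{'t': 3.55, 'ee_pos': [468.539, 241.797, 64.664], 'orientation': [0.0, -3.142, 0.0], 'ft_force': [-0.35, 0.116, -0.127], 'moment': [0.041, 0.057, 0.021], 'width': 19.761, 'grasp_force': 0.0}
[[-1.0, -0.0003, -0.0], [-0.0003, 1.0, -0.0001], [0.0, -0.0001, -1.0]]
```

```bash
python3 -m inch '[[[0,0,0,0,0,0,0],[0,0,0,0,0,0,0],[0,0,0,0,0,0,0],[0,0,0,0,0,0,0],[0,0,0,0,0,0,0]]]'
python3 -m inch '[[[0,0,-2,0,0,0,0],[0,0,-10,0,0,0,0],[0,0,-25,0,0,0,0],[0,0,-50,0,0,0,0],[0,0,-80,0,0,0,0],[0,0,-80,0,0,0,0],[0,0,-80,0,0,0,0]]]'
python3 -c "
from h import *
for i in range(3): obs();snap('wrist','w3%d'%i)"
```

```text
t: 4.05
ee_pos: [468.6, 241.9, 64.7]
orientation: [-0.0, 3.141, 0.0]
ft_force: [-0.0, 0.5, -0.8]
width: 13.5
grasp_force: 30.0
t: 4.75
ee_pos: [468.7, 241.9, 145.3]
orientation: [-0.0, 3.14, 0.001]
ft_force: [-0.6, -0.7, -2.5]
width: 13.8
grasp_force: 30.0
{'t': 4.75, 'ee_pos': [468.703, 241.892, 145.271], 'orientation': [-0.0, 3.14, 0.001], 'ft_force': [-0.556, -0.708, -2.5], 'moment': [-0.002, 0.063, -0.051], 'width': 13.817, 'grasp_force': 29.999}
[[-1.0, -0.0002, 0.0014], [-0.0002, 1.0, 0.0007], [-0.0014, 0.0007, -1.0]]
{'t': 4.8, 'ee_pos': [468.102, 241.596, 144.383], 'orientation': [0.0, -3.141, 0.0], 'ft_force': [0.514, 0.597, -2.855], 'moment': [0.065, 0.041, -0.013], 'width': 14.004, 'grasp_force': 29.999}
[[-1.0, -0.0002, -0.0004], [-0.0002, 1.0, -0.0002], [0.0004, -0.0002, -1.0]]
{'t': 4.85, 'ee_pos': [467.825, 241.465, 143.861], 'orientation': [0.0, -3.14, 0.001], 'ft_force': [-0.063, 1.035, -2.744], 'moment': [0.003, 0.012, -0.017], 'width': 13.907, 'grasp_force': 29.999}
[[-1.0, -0.0002, -0.0014], [-0.0002, 1.0, -0.0007], [0.0014, -0.0007, -1.0]]
```

View pics/w30.png

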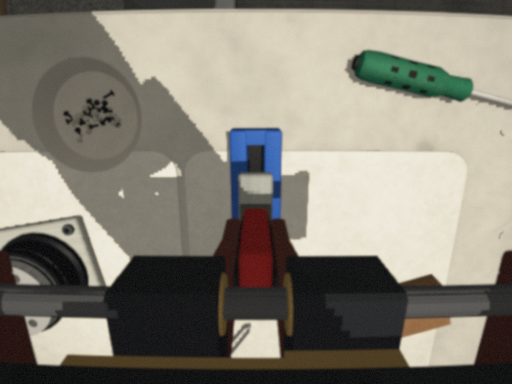

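```bash
python3 - <<'E'
from h import *
f=cv2.imread('pics/w30.png')
print(f[165:202,250:264].mean(1).round().astype(int)[:,1].tolist())
print(f[180:188].mean(0).round().astype(int)[230:285,1].tolist())
t=np.array([468.2,241.65,144.5])
for r in (172.5,173.5): print(r,[(onz('w30',256,r,144.5-dz)-t).round(1).tolist() for dz in (30,32,40)])
for u in (238.5,273): print((onz('w30',u,180,144.5-31)-t).round(1))
E
```

```text
[39, 39, 40, 39, 40, 42, 51, 69, 93, 120, 145, 163, 173, 181, 183, 182, 183, 182, 182, 182, 182, 182, 182, 181, 181, 175, 168, 159, 142, 113, 94, 91, 90, 91, 91, 91, 91]
[96, 68, 52, 50, 49, 49, 50, 58, 74, 98, 128, 155, 167, 171, 173, 174, 172, 172, 173, 174, 176, 178, 181, 182, 182, 182, 182, 182, 182, 183, 183, 186, 186, 184, 184, 184, 185, 185, 185, 182, 172, 153, 124, 86, 63, 60, 57, 58, 57, 60, 72, 96, 118, 125, 126]
172.5 [[-33.9, 1.3, -30.0], [-33.5, 1.3, -32.0], [-31.6, 1.4, -40.0]]
173.5 [[-33.4, 1.3, -30.0], [-32.9, 1.3, -32.0], [-31.0, 1.4, -40.0]]
[-29.3  -8.7 -31. ]
[-29.3  11.1 -31. ]
```

The spanner is held (width 14, bar's near end at row 173). Next I look at the ring from above with the hole-aligned yaw.

```bash
python3 -m inch '[[[-20,-30,-20,0,0,0.03,0],[-50,-75,-35,0,0,0.1,0],[-80,-120,-35,0,0,0.2,0],[-110,-165,-35,0,0,0.3,0],[-140,-210,-35,0,0,0.4,0],[-158,-240,-35,0,0,0.4,0],[-158,-240,-35,0,0,0.4,0],[-158,-240,-35,0,0,0.4,0],[-158,-240,-35,0,0,0.4,0],[-158,-240,-35,0,0,0.4,0],[-158,-240,-35,0,0,0.4,0]]]'
python3 - <<'E'
from h import *
for i in range(4): obs();f=snap('wrist','w4%d'%i)
cv2.imwrite('pics/w4b.png',cv2.resize(f,(800,600),interpolation=cv2.INTER_CUBIC)[:,:,::-1])
E
```

```text
t: 6.0
ee_pos: [626.0, 3.2, 179.6]
orientation: [-0.621, -3.079, 0.0]
ft_force: [0.1, -0.1, -1.0]
width: 14.0
grasp_force: 30.0
{'t': 6.0, 'ee_pos': [625.959, 3.218, 179.583], 'orientation': [-0.621, -3.079, 0.0], 'ft_force': [0.074, -0.086, -1.026], 'moment': [-0.003, 0.029, 0.052], 'width': 14.009, 'grasp_force': 29.999}
[[-0.9219, 0.3875, -0.0006], [0.3875, 0.9219, 0.0001], [0.0006, -0.0002, -1.0]]
{'t': 6.05, 'ee_pos': [626.145, 3.058, 179.737], 'orientation': [-0.621, -3.079, 0.0], 'ft_force': [-0.177, -0.243, -0.826], 'moment': [-0.063, 0.02, 0.025], 'width': 13.714, 'grasp_force': 29.999}
[[-0.9218, 0.3877, -0.0002], [0.3877, 0.9218, 0.0], [0.0002, -0.0, -1.0]]
{'t': 6.1, 'ee_pos': [626.286, 2.859, 179.846], 'orientation': [0.622, 3.079, 0.0], 'ft_force': [-0.121, -0.078, -1.299], 'moment': [-0.019, 0.002, -0.03], 'width': 13.947, 'grasp_force': 29.999}
[[-0.9217, 0.3879, 0.0], [0.3879, 0.9217, 0.0], [-0.0, 0.0001, -1.0]]
{'t': 6.15, 'ee_pos': [626.403, 2.674, 179.879], 'orientation': [0.622, 3.079, 0.0], 'ft_force': [-0.317, 0.625, -1.911], 'moment': [0.009, 0.027, 0.007], 'width': 14.039, 'grasp_force': 29.999}
[[-0.9216, 0.3881, 0.0002], [0.3881, 0.9216, -0.0], [-0.0002, 0.0, -1.0]]
```

View pics/w4b.png

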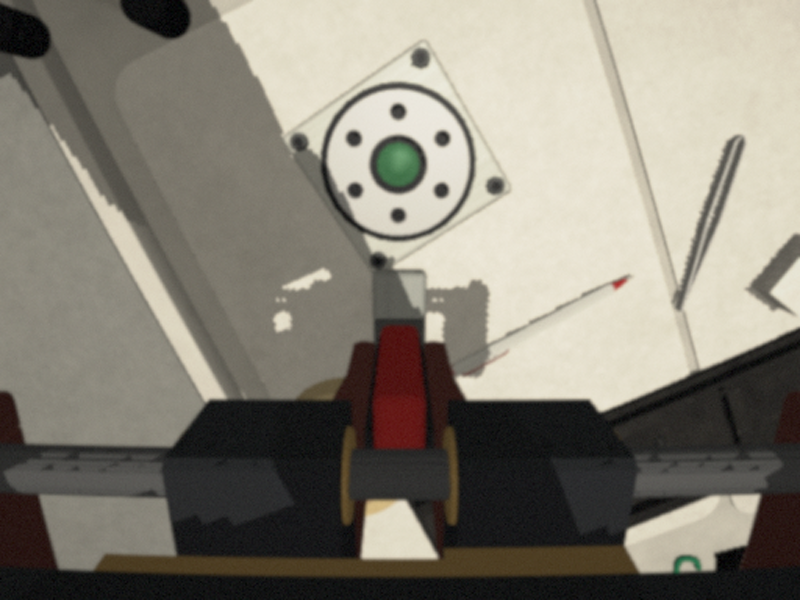

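The ring lies at (398,164) with holes at (398,112) and (398,215), i.e. on the image's vertical, as is the bar (columns 373–425).

```bash
python3 - <<'E'
from h import *
s=1.5625
obs()
f=cv2.imread('pics/w43.png');g=cv2.GaussianBlur(cv2.cvtColor(f,cv2.COLOR_BGR2GRAY).astype(np.float32),(0,0),.7)
t=np.array([626.4,2.67,179.88]); Rt=R.from_rotvec([.622,3.079,0]).as_matrix()
P=[]
for u,v in [(398,112),(442,138),(441,190),(398,215),(355,190),(354,138)]:
    u/=s;v/=s;x0,y0=int(round(u)),int(round(v))
    for _ in range(3):
        yy,xx=np.mgrid[y0-6:y0+7,x0-6:x0+7];p=g[y0-6:y0+7,x0-6:x0+7];wt=np.clip(np.percentile(p,60)-15-p,0,None)*(np.hypot(xx-x0,yy-y0)<6)
        u,v=(wt*xx).sum()/wt.sum(),(wt*yy).sum()/wt.sum();x0,y0=int(round(u)),int(round(v))
    P.append(onz('w43',u,v,62))
P=np.array(P);c=P.mean(0);d=P-c;a=np.degrees(np.arctan2(d[:,1],d[:,0]))
print(c.round(2),np.hypot(d[:,0],d[:,1]).round(2),(a%60).round(2),'tool',((c-t)@Rt).round(2))
print('toolyaw',np.degrees(np.arctan2(Rt[1,0],Rt[0,0])))
x=g[174:200:1,225:285].mean(0);print(x.round().astype(int).tolist())
for u in(373/s,425/s): print('bar',((onz('w43',u,290/s,179.9-31)-t)@Rt).round(2))
E
```

```text
{'t': 6.2, 'ee_pos': [626.483, 2.461, 179.842], 'orientation': [0.622, 3.079, 0.0], 'ft_force': [0.237, -0.916, -2.254], 'moment': [-0.015, -0.015, 0.028], 'width': 13.812, 'grasp_force': 29.999}
[[-0.9215, 0.3884, 0.0002], [0.3884, 0.9215, -0.0], [-0.0002, 0.0001, -1.0]]
[561.29  29.89  62.  ] [26.06 26.03 26.02 26.01 25.97 26.01] [37.16 37.11 37.04 37.06 37.19 37.15] tool [ 70.62  -0.2  117.85]
toolyaw 157.15834896442442
[122, 122, 121, 121, 121, 121, 121, 121, 120, 120, 119, 116, 109, 98, 89, 85, 86, 87, 87, 87, 86, 86, 85, 85, 85, 86, 87, 88, 90, 92, 96, 102, 109, 116, 124, 132, 141, 149, 154, 158, 160, 161, 162, 164, 164, 159, 152, 150, 156, 164, 167, 170, 172, 173, 172, 170, 171, 172, 171, 168]
bar [26.97 -8.98 30.97]
bar [26.97 10.07 30.97]
```

```bash
python3 -m inch '[[[30,0,0,0,0,0,0],[60,-1,0,0,0,0,0],[71,-1,20,0,0,0,0],[71,-1,40,0,0,0,0],[71,-1,55,0,0,0,0],[71,-1,62,0,0,0,0],[71,-1,62,0,0,0,0],[71,-1,62,0,0,0,0],[71,-1,62,0,0,0,0],[71,-1,62,0,0,0,0]]]'
python3 - <<'E'
from h import *
snap('wrist','w5');obs();f=snap('scene','s5')
u,v=proj('s5',[[561,29,70]])[0].astype(int)
c=f[max(0,v-70):v+50,u-80:u+80];cv2.imwrite('pics/s5b.png',cv2.resize(c,(800,600),interpolation=cv2.INTER_CUBIC)[:,:,::-1])
E
```

```text
t: 7.2
ee_pos: [561.4, 28.5, 118.4]
orientation: [0.624, 3.078, 0.0]
ft_force: [-0.8, 0.4, -1.2]
width: 14.1
grasp_force: 30.0
{'t': 7.25, 'ee_pos': [561.256, 28.49, 118.279], 'orientation': [0.624, 3.078, 0.0], 'ft_force': [0.222, 0.0, -1.531], 'moment': [0.001, -0.005, -0.013], 'width': 14.085, 'grasp_force': 29.999}
[[-0.9211, 0.3894, 0.0011], [0.3894, 0.9211, 0.0], [-0.001, 0.0005, -1.0]]
```

View pics/s5b.png

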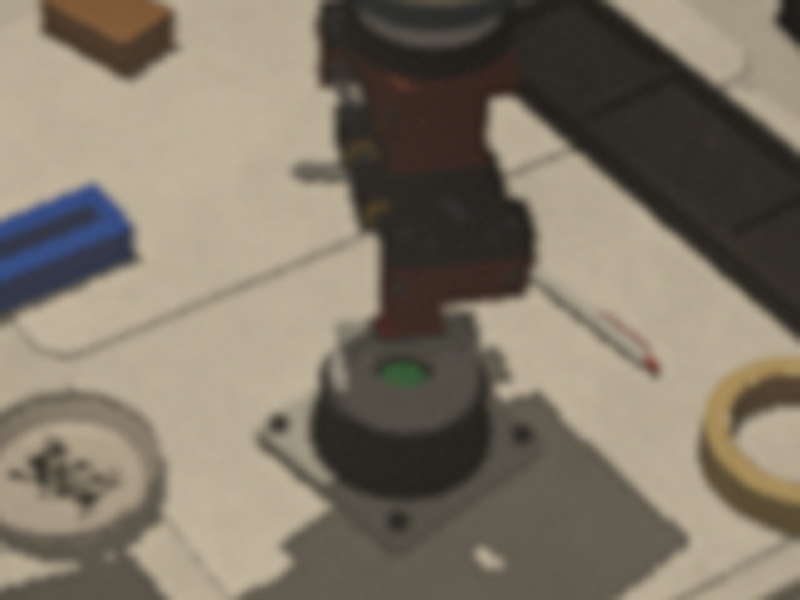

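The spanner hangs just above the ring (crop about (400,370)). Now I descend slowly, feeling the force.

```bash
python3 -m inch '[[[0,0,2,0,0,0,0],[0,0,4,0,0,0,0],[0,0,6,0,0,0,0],[0,0,7,0,0,0,0],[0,0,8,0,0,0,0],[0,0,8,0,0,0,0],[0,0,8,0,0,0,0]]]'
python3 -m inch '[[[0,0,0.5,0,0,0,0],[0,0,1,0,0,0,0],[0,0,1.5,0,0,0,0],[0,0,2,0,0,0,0],[0,0,2,0,0,0,0],[0,0,2,0,0,0,0]]]'
python3 -c "
from h import *
obs()"
```

```text
t: 8.0
ee_pos: [560.8, 28.6, 109.7]
orientation: [-0.624, -3.079, 0.0]
ft_force: [-0.3, 0.1, -1.2]
width: 14.0
grasp_force: 30.0
t: 8.6
ee_pos: [560.7, 28.6, 107.6]
orientation: [-0.624, -3.079, 0.0]
ft_force: [-0.4, 0.4, -0.9]
width: 13.8
grasp_force: 30.0
{'t': 8.6, 'ee_pos': [560.667, 28.588, 107.616], 'orientation': [-0.624, -3.079, 0.0], 'ft_force': [-0.363, 0.361, -0.905], 'moment': [0.121, 0.228, 0.059], 'width': 13.76, 'grasp_force': 29.999}
[[-0.9211, 0.3892, -0.0003], [0.3892, 0.9211, 0.0], [0.0003, -0.0001, -1.0]]
```

```bash
python3 -m inch '[[[0,0,0.5,0,0,0,0],[0,0,1,0,0,0,0],[0,0,1.5,0,0,0,0],[0,0,2,0,0,0,0],[0,0,2,0,0,0,0]]]'
python3 -c "
from h import *
obs()"
```

```text
t: 9.1
ee_pos: [560.7, 28.6, 105.6]
orientation: [-0.624, -3.079, 0.0]
ft_force: [-1.7, 1.6, -0.6]
width: 13.9
grasp_force: 30.0
{'t': 9.1, 'ee_pos': [560.661, 28.589, 105.597], 'orientation': [-0.624, -3.079, 0.0], 'ft_force': [-1.748, 1.564, -0.569], 'moment': [0.192, 0.312, -0.001], 'width': 13.906, 'grasp_force': 29.999}
[[-0.9211, 0.3893, -0.0003], [0.3893, 0.9211, 0.0], [0.0003, -0.0001, -1.0]]
```

```bash
python3 -m inch '[[[0.2,0.1,0,0,0,0,0],[0.4,0.2,0,0,0,0,0],[0.4,0.2,0.5,0,0,0,0],[0.4,0.2,1,0,0,0,0],[0.4,0.2,1.5,0,0,0,0],[0.4,0.2,2,0,0,0,0],[0.4,0.2,2,0,0,0,0]]]'
python3 -c "
from h import *
obs()"
```

```text
t: 9.8
ee_pos: [560.7, 29.0, 103.7]
orientation: [0.624, 3.079, 0.0]
ft_force: [-0.9, -0.1, 1.5]
width: 13.9
grasp_force: 30.0
{'t': 9.8, 'ee_pos': [560.684, 28.968, 103.741], 'orientation': [0.624, 3.079, 0.0], 'ft_force': [-0.885, -0.061, 1.532], 'moment': [0.065, 0.185, 0.006], 'width': 13.887, 'grasp_force': 30.0}
[[-0.9211, 0.3892, 0.0004], [0.3892, 0.9211, 0.0001], [-0.0003, 0.0002, -1.0]]
```

```bash
python3 -m inch '[[[0.1,0,0.5,0,0,0,0],[0.2,0,1,0,0,0,0],[0.2,0,1.5,0,0,0,0],[0.2,0,1.5,0,0,0,0],[0.2,0,1.5,0,0,0,0]]]'
python3 -c "
from h import *
obs()"
```

```text
t: 10.3
ee_pos: [560.6, 29.0, 102.3]
orientation: [0.624, 3.078, 0.0]
ft_force: [-0.6, 0.9, 1.5]
width: 13.7
grasp_force: 30.0
{'t': 10.3, 'ee_pos': [560.625, 28.986, 102.292], 'orientation': [0.624, 3.078, 0.0], 'ft_force': [-0.615, 0.919, 1.513], 'moment': [0.011, -0.082, -0.023], 'width': 13.727, 'grasp_force': 30.0}
[[-0.9212, 0.3892, 0.0006], [0.3892, 0.9212, -0.0], [-0.0006, 0.0002, -1.0]]
```

```bash
python3 -m inch '[[[0,0,0,0,0,0.03,0],[0,0,0,0,0,0.06,0],[0,0,0,0,0,0.09,0],[0,0,0,0,0,0.12,0],[0,0,0,0,0,0.12,0]]]'
python3 -c "
from h import *
obs()"
```

```text
t: 10.8
ee_pos: [560.8, 29.4, 102.2]
orientation: [0.809, 3.035, 0.001]
ft_force: [3.3, 4.9, -1.7]
width: 13.6
grasp_force: 30.0
{'t': 10.8, 'ee_pos': [560.825, 29.38, 102.215], 'orientation': [0.809, 3.035, 0.001], 'ft_force': [3.317, 4.947, -1.701], 'moment': [0.904, -0.586, 0.089], 'width': 13.575, 'grasp_force': 30.0}
[[-0.8675, 0.4975, 0.001], [0.4975, 0.8675, 0.0005], [-0.0007, 0.0009, -1.0]]
```

```bash
python3 -m inch '[[[0,0.3,0,0,0,0,0],[0,0.6,0,0,0,0,0],[0,0.6,0,0,0,0.03,0],[0,0.6,0,0,0,0.06,0],[0,0.6,0,0,0,0.06,0]]]'
python3 -c "
from h import *
obs()"
```

```text
t: 11.3
ee_pos: [560.8, 29.5, 102.2]
orientation: [0.9, 3.009, 0.0]
ft_force: [4.3, 3.2, -1.2]
width: 14.1
grasp_force: 30.0
{'t': 11.3, 'ee_pos': [560.83, 29.513, 102.215], 'orientation': [0.9, 3.009, 0.0], 'ft_force': [4.312, 3.25, -1.183], 'moment': [0.623, -0.704, 0.106], 'width': 14.06, 'grasp_force': 29.999}
[[-0.8358, 0.5491, 0.0004], [0.5491, 0.8358, 0.0], [-0.0003, 0.0003, -1.0]]
```

```bash
python3 -m inch '[[[0,0.4,0.5,0,0,0,0],[0,0.8,1,0,0,0,0],[0,0.8,1.5,0,0,0,0],[0,0.8,1.5,0,0,0,0],[0,0.8,1.5,0,0,0,0]]]'
python3 -c "
from h import *
obs()"
```

```text
t: 11.8
ee_pos: [560.9, 29.8, 100.7]
orientation: [-0.898, -3.01, 0.001]
ft_force: [0.3, -2.4, 3.2]
width: 13.6
grasp_force: 30.0
{'t': 11.8, 'ee_pos': [560.901, 29.799, 100.735], 'orientation': [-0.898, -3.01, 0.001], 'ft_force': [0.319, -2.415, 3.225], 'moment': [-0.552, -0.121, 0.078], 'width': 13.561, 'grasp_force': 30.0}
[[-0.8366, 0.5478, -0.0003], [0.5478, 0.8366, -0.0005], [0.0, -0.0006, -1.0]]
```

```bash
python3 -m inch '[[[0,-0.2,0,0,0,0.03,0],[0,-0.2,0,0,0,0.06,0],[0,-0.2,0,0,0,0.09,0],[0,-0.2,0,0,0,0.12,0],[0,-0.2,0,0,0,0.12,0]]]'
python3 -c "
from h import *
obs()"
```

```text
t: 12.3
ee_pos: [560.9, 29.9, 100.7]
orientation: [1.079, 2.951, -0.0]
ft_force: [0.5, -3.4, 3.2]
width: 13.9
grasp_force: 30.0
{'t': 12.3, 'ee_pos': [560.948, 29.866, 100.669], 'orientation': [1.079, 2.951, -0.0], 'ft_force': [0.452, -3.363, 3.224], 'moment': [-0.492, -0.201, 0.021], 'width': 13.881, 'grasp_force': 30.0}
[[-0.7641, 0.645, -0.0], [0.645, 0.7641, -0.0002], [-0.0001, -0.0002, -1.0]]
```

```bash
python3 -m inch '[[[0.2,-0.3,0,0,0,0.02,0],[0.2,-0.3,0,0,0,0.04,0],[0.2,-0.3,0,0,0,0.06,0],[0.2,-0.3,0,0,0,0.08,0],[0.2,-0.3,0,0,0,0.1,0]]]'
python3 -c "
from h import *
obs()"
python3 -m inch '[[[0,0,0,0,0,0.02,0],[0,0,0,0,0,0.04,0]]]'
python3 -c "
from h import *
obs()"
```

```text
t: 12.8
ee_pos: [560.9, 29.9, 100.8]
orientation: [1.225, 2.892, 0.0]
ft_force: [3.4, -1.4, 2.3]
width: 14.0
grasp_force: 30.0
{'t': 12.8, 'ee_pos': [560.913, 29.902, 100.788], 'orientation': [1.225, 2.892, 0.0], 'ft_force': [3.362, -1.397, 2.257], 'moment': [-0.445, -0.566, 0.231], 'width': 14.007, 'grasp_force': 30.003}
[[-0.6957, 0.7184, 0.0006], [0.7184, 0.6957, 0.0], [-0.0004, 0.0005, -1.0]]
t: 13.0
ee_pos: [561.0, 29.9, 100.8]
orientation: [1.283, 2.867, 0.0]
ft_force: [3.4, -1.6, 3.5]
width: 13.9
grasp_force: 30.0
{'t': 13.0, 'ee_pos': [560.952, 29.928, 100.794], 'orientation': [1.283, 2.867, 0.0], 'ft_force': [3.428, -1.597, 3.513], 'moment': [-0.452, -0.626, 0.232], 'width': 13.872, 'grasp_force': 30.003}
[[-0.6664, 0.7456, 0.0007], [0.7456, 0.6664, 0.0], [-0.0005, 0.0005, -1.0]]
```

```bash
python3 -m inch '[[[0,0,0,0,0,0.02,0],[0,0,0,0,0,0.04,0]]]'
python3 -c "
from h import *
obs()"
python3 -m inch '[[[0,0,0,0,0,0.015,0],[0,0,0,0,0,0.03,0]]]'
python3 -c "
from h import *
obs()"
```

```text
t: 13.2
ee_pos: [560.9, 29.9, 100.8]
orientation: [1.34, 2.841, 0.001]
ft_force: [4.1, -2.1, 2.8]
width: 14.0
grasp_force: 30.0
{'t': 13.2, 'ee_pos': [560.897, 29.948, 100.786], 'orientation': [1.34, 2.841, 0.001], 'ft_force': [4.058, -2.108, 2.802], 'moment': [-0.404, -0.766, 0.248], 'width': 14.009, 'grasp_force': 30.003}
[[-0.636, 0.7717, 0.0006], [0.7717, 0.636, 0.0001], [-0.0003, 0.0005, -1.0]]
t: 13.4
ee_pos: [560.9, 29.9, 100.8]
orientation: [1.382, 2.821, 0.001]
ft_force: [4.7, -1.1, 1.9]
width: 13.7
grasp_force: 30.0
{'t': 13.4, 'ee_pos': [560.925, 29.936, 100.782], 'orientation': [1.382, 2.821, 0.001], 'ft_force': [4.695, -1.109, 1.871], 'moment': [-0.358, -0.842, 0.201], 'width': 13.668, 'grasp_force': 30.003}
[[-0.6129, 0.7902, 0.0007], [0.7902, 0.6129, 0.0001], [-0.0004, 0.0006, -1.0]]
```

```bash
python3 -m inch '[[[-0.2,0.2,0,0,0,0.015,0],[-0.2,0.2,0,0,0,0.03,0]]]'
python3 -c "
from h import *
obs()"
python3 -m inch '[[[0,0,0,0,0,0.015,0],[0,0,0,0,0,0.03,0]]]'
python3 -c "
from h import *
obs()"
```

```text
t: 13.6
ee_pos: [561.0, 29.9, 100.7]
orientation: [1.424, 2.8, 0.0]
ft_force: [3.7, -1.6, 3.1]
width: 13.8
grasp_force: 30.0
{'t': 13.6, 'ee_pos': [560.989, 29.946, 100.718], 'orientation': [1.424, 2.8, 0.0], 'ft_force': [3.74, -1.559, 3.07], 'moment': [-0.304, -0.751, 0.219], 'width': 13.818, 'grasp_force': 30.003}
[[-0.589, 0.8082, 0.0002], [0.8082, 0.589, 0.0001], [-0.0, 0.0002, -1.0]]
t: 13.8
ee_pos: [561.0, 30.0, 100.7]
orientation: [1.466, 2.778, 0.0]
ft_force: [3.7, -1.3, 3.4]
width: 14.0
grasp_force: 30.0
{'t': 13.8, 'ee_pos': [560.974, 29.959, 100.723], 'orientation': [1.466, 2.778, 0.0], 'ft_force': [3.68, -1.325, 3.39], 'moment': [-0.23, -0.79, 0.259], 'width': 13.996, 'grasp_force': 30.003}
[[-0.5645, 0.8254, 0.0002], [0.8254, 0.5645, 0.0001], [-0.0, 0.0002, -1.0]]
```

```bash
python3 -m inch '[[[0,0,0,0,0,0.01,0],[0,0,0,0,0,0.02,0]]]'
python3 -c "
from h import *
obs()"
python3 -m inch '[[[0,0,0,0,0,0.01,0],[0,0,0,0,0,0.02,0]]]'
python3 -c "
from h import *
obs()"
```

```text
t: 14.0
ee_pos: [561.0, 29.9, 100.7]
orientation: [1.493, 2.764, 0.0]
ft_force: [4.5, -0.3, 2.9]
width: 13.9
grasp_force: 30.0
{'t': 14.0, 'ee_pos': [560.995, 29.93, 100.725], 'orientation': [1.493, 2.764, 0.0], 'ft_force': [4.493, -0.257, 2.88], 'moment': [-0.189, -0.836, 0.196], 'width': 13.927, 'grasp_force': 30.003}
[[-0.5482, 0.8364, 0.0002], [0.8364, 0.5482, 0.0001], [-0.0001, 0.0002, -1.0]]
t: 14.2
ee_pos: [561.0, 29.9, 100.7]
orientation: [1.521, 2.749, 0.0]
ft_force: [5.2, -0.4, 2.9]
width: 14.4
grasp_force: 30.0
{'t': 14.2, 'ee_pos': [561.004, 29.919, 100.735], 'orientation': [1.521, 2.749, 0.0], 'ft_force': [5.247, -0.383, 2.929], 'moment': [-0.102, -0.932, 0.242], 'width': 14.396, 'grasp_force': 30.003}
[[-0.5313, 0.8472, 0.0003], [0.8472, 0.5313, 0.0001], [-0.0001, 0.0003, -1.0]]
```

```bash
python3 -m inch '[[[-0.2,0.2,0,0,0,0.01,0],[-0.2,0.3,0,0,0,0.02,0]]]'
python3 -c "
from h import *
obs()"
python3 -m inch '[[[0,0,0,0,0,0.01,0],[0,0,0,0,0,0.02,0]]]'
python3 -c "
from h import *
obs()"
```

```text
t: 14.4
ee_pos: [561.1, 29.9, 100.6]
orientation: [-1.547, -2.734, 0.0]
ft_force: [3.3, -0.9, 2.8]
width: 14.0
grasp_force: 30.1
{'t': 14.4, 'ee_pos': [561.067, 29.911, 100.63], 'orientation': [-1.547, -2.734, 0.0], 'ft_force': [3.325, -0.909, 2.845], 'moment': [-0.109, -0.655, 0.516], 'width': 13.963, 'grasp_force': 30.067}
[[-0.5147, 0.8574, -0.0005], [0.8574, 0.5147, -0.0001], [0.0002, -0.0004, -1.0]]
t: 14.6
ee_pos: [561.1, 29.9, 100.6]
orientation: [-1.574, -2.718, 0.001]
ft_force: [3.5, -1.0, 2.7]
width: 14.3
grasp_force: 30.4
{'t': 14.6, 'ee_pos': [561.052, 29.915, 100.599], 'orientation': [-1.574, -2.718, 0.001], 'ft_force': [3.515, -1.021, 2.694], 'moment': [-0.01, -0.687, 0.69], 'width': 14.278, 'grasp_force': 30.358}
[[-0.4977, 0.8674, -0.0004], [0.8674, 0.4977, -0.0001], [0.0001, -0.0004, -1.0]]
```

The stop is felt (moment rising from 0.24 to 0.69 N m). I hold, unload and withdraw.

```bash
python3 -m inch '[[[0,0,0,0,0,-0.01,0],[0,0,0,0,0,-0.01,0],[0,0,0,0,0,-0.01,0],[0,0,0,0,0,-0.01,0],[0,0,0,0,0,-0.03,0],[0,0,0,0,0,-0.05,0],[0,0,0,0,0,-0.07,0],[0,0,0,0,0,-0.07,0]]]'
python3 -c "
from h import *
obs()"
```

```text
t: 15.4
ee_pos: [560.9, 29.8, 100.5]
orientation: [-1.478, -2.772, 0.0]
ft_force: [3.1, -0.2, 2.6]
width: 14.1
grasp_force: 30.0
{'t': 15.4, 'ee_pos': [560.933, 29.769, 100.548], 'orientation': [-1.478, -2.772, 0.0], 'ft_force': [3.058, -0.179, 2.604], 'moment': [-0.114, -0.353, -0.121], 'width': 14.079, 'grasp_force': 30.002}
[[-0.5574, 0.8303, -0.0007], [0.8303, 0.5574, 0.0001], [0.0005, -0.0005, -1.0]]
```

```bash
python3 -m inch '[[[-0.2,0.3,0,0,0,0.025,0],[-0.2,0.3,-1,0,0,0.025,0],[-0.2,0.3,-3,0,0,0.025,0],[-0.2,0.3,-5,0,0,0.025,0],[-0.2,0.3,-7,0,0,0.025,0],[-0.2,0.3,-9,0,0,0.025,0],[-0.2,0.3,-12,0,0,0.025,0],[-0.2,0.3,-20,0,0,0.025,0],[-0.2,0.3,-40,0,0,0.025,0],[-0.2,0.3,-70,0,0,0.025,0],[-0.2,0.3,-70,0,0,0.025,0],[-0.2,0.3,-70,0,0,0.025,0]]]'
python3 -c "
from h import *
obs()
o=status.get_obs();Rt=R.from_rotvec(o['orientation']).as_matrix()
print(Rt.T@(np.array([468.6,241.8,165])-o['ee_pos']), (R.from_matrix(Rt.T)*R.from_matrix(np.diag([-1,1,-1.]))).as_rotvec())"
```

```text
t: 16.6
ee_pos: [561.8, 29.9, 171.4]
orientation: [1.512, 2.752, 0.001]
ft_force: [0.2, -0.8, -2.2]
width: 14.0
grasp_force: 30.0
{'t': 16.6, 'ee_pos': [561.8, 29.888, 171.393], 'orientation': [1.512, 2.752, 0.001], 'ft_force': [0.188, -0.787, -2.22], 'moment': [-0.078, -0.017, 0.006], 'width': 13.965, 'grasp_force': 29.999}
[[-0.5363, 0.8441, 0.0015], [0.8441, 0.5363, 0.0], [-0.0008, 0.0013, -1.0]]
[228.84975552  34.96439829   6.2636113 ] [ 7.98568819e-04  1.34672528e-03 -1.00480214e+00]
```

```bash
python3 -m inch '[[[10,5,-20,0,0,-0.05,0],[30,15,-29,0,0,-0.2,0],[60,30,-29,0,0,-0.34,0],[90,45,-29,0,0,-0.48,0],[120,60,-29,0,0,-0.62,0],[150,75,-29,0,0,-0.76,0],[180,88,-29,0,0,-0.9,0],[186,91,-29,0,0,-1.005,0],[186,91,-29,0,0,-1.005,0],[186,91,-29,0,0,-1.005,0],[186,91,-29,0,0,-1.005,0],[186,91,-29,0,0,-1.005,0]]]'
python3 - <<'E'
from h import *
obs();f=snap('wrist','w6')
cv2.imwrite('pics/w6b.png',cv2.resize(f,(800,600),interpolation=cv2.INTER_CUBIC)[:,:,::-1])
E
```

```text
t: 17.8
ee_pos: [538.7, 234.7, 199.4]
orientation: [-0.004, -3.141, 0.0]
ft_force: [0.4, -0.2, -1.5]
width: 13.7
grasp_force: 30.0
{'t': 17.8, 'ee_pos': [538.734, 234.733, 199.449], 'orientation': [-0.004, -3.141, 0.0], 'ft_force': [0.357, -0.158, -1.545], 'moment': [0.009, -0.03, -0.013], 'width': 13.682, 'grasp_force': 29.999}
[[-1.0, 0.0023, -0.0004], [0.0023, 1.0, -0.0003], [0.0004, -0.0003, -1.0]]
```

View pics/w6b.png

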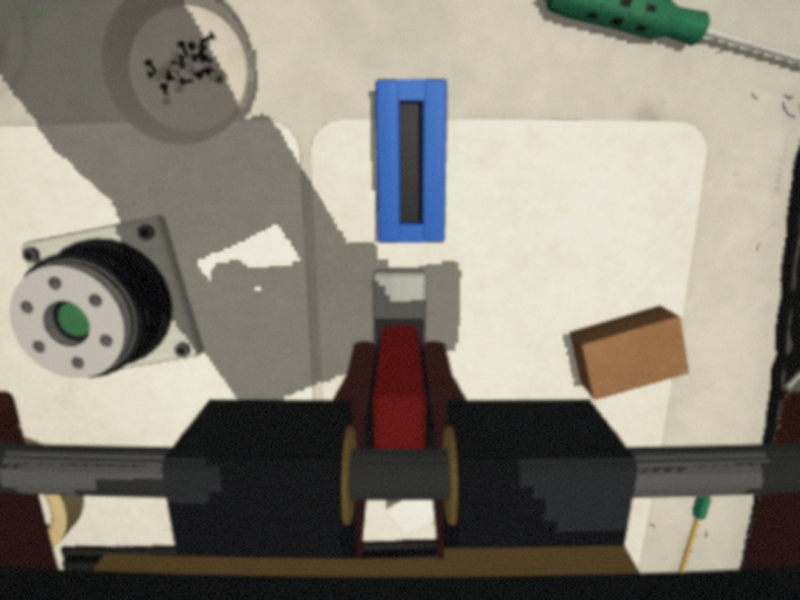

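The ring has turned: its holes are now at (55,283), (27,307), (38,346), (78,362), (106,338), (95,299). The empty trough spans (400–423, 100–223).

```bash
python3 - <<'E'
from h import *
s=1.5625
P=np.array([onz('w6',u/s,v/s,62)[:2] for u,v in[(55,283),(27,307),(38,346),(78,362),(106,338),(95,299)]])
c=P.mean(0);d=P-c;a=np.degrees(np.arctan2(d[:,1],d[:,0]))%60
print(c,a.round(1))
w=np.array([onz('w6',u/s,v/s,26)[:2] for u,v in[(400,100),(423,101),(422,223),(399,223)]]);print(w.round(1).tolist(),w.mean(0))
w=np.array([onz('w6',u/s,v/s,26)[:2] for u,v in[(376,79),(447,80),(445,242),(376,241)]]);print(w.round(1).tolist(),w.mean(0))
w=[onz('w6',u/s,290/s,199.5-31)[:2] for u in(373,425)];print('bar',w)
E
```

```text
[561.33922359  29.84072493] [5.3 6.4 5.1 5.8 7.8 5.9]
[[431.3, 236.2], [431.9, 250.1], [506.0, 250.2], [505.9, 235.4]] [468.76234267 242.96847832]
[[419.2, 221.8], [419.9, 264.4], [518.3, 265.2], [517.6, 220.5]] [468.74714218 242.97810063]
bar [array([511.95676284, 225.97323634]), array([511.99949097, 245.02626607])]
```

```bash
python3 -m inch '[[[35,4,0,0,0,0,0],[70,7,10,0,0,0,0],[70,7,40,0,0,0,0],[70,7,70,0,0,0,0],[70,7,90,0,0,0,0],[70,7,90,0,0,0,0],[70,7,90,0,0,0,0],[70,7,90,0,0,0,0]]]'
python3 - <<'E'
from h import *
for i in range(3): obs(); snap('wrist','w7')
s=1
f=cv2.imread('pics/w7.png');hsv=cv2.cvtColor(f,cv2.COLOR_BGR2HSV)
m=((hsv[...,0]>100)&(hsv[...,0]<125)&(hsv[...,1]>120))
for r in range(110,225,6):
    c=np.flatnonzero(m[r]); 
    if len(c): print(r,c.min(),c.max(),[onz('w7',q,r,26)[:2].round(1).tolist() for q in (c.min(),c.max())])
E
```

```text
t: 18.65
ee_pos: [469.6, 242.9, 110.9]
orientation: [0.001, 3.14, 0.001]
ft_force: [-0.3, 0.0, -0.7]
width: 13.8
grasp_force: 30.0
{'t': 18.65, 'ee_pos': [469.627, 242.851, 110.87], 'orientation': [0.001, 3.14, 0.001], 'ft_force': [-0.291, 0.047, -0.735], 'moment': [0.076, -0.029, -0.024], 'width': 13.757, 'grasp_force': 29.999}
[[-1.0, 0.0004, 0.0018], [0.0004, 1.0, 0.0009], [-0.0018, 0.0009, -1.0]]
{'t': 18.7, 'ee_pos': [469.65, 242.926, 110.983], 'orientation': [0.0, 3.139, 0.002], 'ft_force': [-0.219, 0.153, -0.743], 'moment': [-0.007, 0.032, -0.012], 'width': 13.803, 'grasp_force': 29.999}
[[-1.0, 0.0003, 0.0021], [0.0003, 1.0, 0.001], [-0.0021, 0.001, -1.0]]
{'t': 18.75, 'ee_pos': [469.568, 242.932, 110.94], 'orientation': [0.0, 3.139, 0.002], 'ft_force': [0.551, 0.367, -1.136], 'moment': [0.051, 0.017, 0.016], 'width': 13.587, 'grasp_force': 29.999}
[[-1.0, 0.0001, 0.0021], [0.0001, 1.0, 0.001], [-0.0021, 0.001, -1.0]]
134 226 282 [[419.2, 222.6], [419.2, 262.8]]
140 225 282 [[423.5, 221.8], [423.5, 262.9]]
146 225 282 [[427.8, 221.7], [427.9, 263.0]]
152 225 282 [[432.2, 221.6], [432.2, 263.1]]
158 226 282 [[436.7, 222.2], [436.7, 263.2]]
164 226 282 [[441.1, 222.1], [441.1, 263.3]]
170 226 282 [[445.6, 222.0], [445.7, 263.4]]
176 226 282 [[450.2, 221.9], [450.2, 263.5]]
182 227 282 [[454.8, 222.5], [454.8, 263.6]]
188 227 281 [[459.5, 222.4], [459.5, 263.0]]
194 227 281 [[464.2, 222.3], [464.2, 263.1]]
200 227 281 [[469.0, 222.2], [469.0, 263.2]]
206 227 281 [[473.8, 222.0], [473.8, 263.3]]
212 228 281 [[478.6, 222.7], [478.7, 263.4]]
218 228 280 [[483.6, 222.6], [483.6, 262.7]]
```

```bash
python3 -m inch '[[[0.5,-0.5,10,0,0,0,0],[1,-1,20,0,0,0,0],[1,-1,28,0,0,0,0],[1,-1,32,0,0,0,0],[1,-1,36,0,0,0,0],[1,-1,39,0,0,0,0],[1,-1,42,0,0,0,0],[1,-1,43,0,0,0,0],[1,-1,43,0,0,0,0]]]'
python3 -c "
from h import *
obs()"
python3 -m inch '[[[0,0,0.5,0,0,0,0],[0,0,1,0,0,0,0],[0,0,1.5,0,0,0,0],[0,0,1.5,0,0,0,0]]]'
python3 -c "
from h import *
obs()"
```

```text
t: 19.7
ee_pos: [467.7, 241.7, 66.6]
orientation: [0.0, -3.142, 0.0]
ft_force: [1.1, -0.2, -1.9]
width: 13.5
grasp_force: 30.0
{'t': 19.7, 'ee_pos': [467.672, 241.652, 66.625], 'orientation': [0.0, -3.142, 0.0], 'ft_force': [1.138, -0.182, -1.918], 'moment': [0.047, -0.038, -0.087], 'width': 13.535, 'grasp_force': 29.999}
[[-1.0, -0.0002, -0.0], [-0.0002, 1.0, -0.0], [0.0, -0.0, -1.0]]
t: 20.1
ee_pos: [467.6, 241.6, 65.2]
orientation: [0.0, -3.142, 0.0]
ft_force: [0.1, 0.4, -1.4]
width: 13.8
grasp_force: 30.0
{'t': 20.1, 'ee_pos': [467.64, 241.621, 65.192], 'orientation': [0.0, -3.142, 0.0], 'ft_force': [0.149, 0.428, -1.359], 'moment': [0.008, -0.006, -0.074], 'width': 13.778, 'grasp_force': 29.999}
[[-1.0, -0.0002, -0.0], [-0.0002, 1.0, -0.0], [0.0, -0.0, -1.0]]
```

```bash
python3 -m inch '[[[0,0,0.2,0,0,0,0],[0,0,0.4,0,0,0,0],[0,0,0.6,0,0,0,0],[0,0,0.6,0,0,0,0]]]'
python3 -m inch '[[[0,0,0.2,0,0,0,0],[0,0,0.4,0,0,0,0],[0,0,0.4,0,0,0,0]]]'
```

```text
t: 20.5
ee_pos: [467.7, 241.7, 64.7]
orientation: [-0.0, 3.142, 0.0]
ft_force: [-0.8, -0.0, 1.1]
width: 13.7
grasp_force: 30.0
t: 20.8
ee_pos: [467.7, 241.6, 64.7]
orientation: [-0.0, 3.142, 0.0]
ft_force: [-1.3, 0.1, 6.3]
width: 13.8
grasp_force: 30.0
```

Seated on the rims (force rises). I release and retreat upwards.

```bash
python3 -m inch '[[[0,0,-0.4,0,0,0,0],[0,0,-0.4,0,0,0,10],[0,0,-0.4,0,0,0,25],[0,0,-0.4,0,0,0,45],[0,0,-0.4,0,0,0,60],[0,0,-0.4,0,0,0,60],[0,0,-0.4,0,0,0,60],[0,0,-0.4,0,0,0,60],[0,0,-0.4,0,0,0,60],[0,0,-0.4,0,0,0,60]]]'
python3 -m inch '[[[0,0,-10,0,0,0,60],[0,0,-30,0,0,0,60],[0,0,-60,0,0,0,60],[0,0,-100,0,0,0,60],[-35,0,-135,0,0,0,60],[-70,-5,-135,0,0,0,60],[-70,-5,-135,0,0,0,60],[-70,-5,-135,0,0,0,60],[-70,-5,-135,0,0,0,60]]]'
python3 - <<'E'
from h import *
obs();f=snap('wrist','w8')
cv2.imwrite('pics/w8b.png',cv2.resize(f,(800,600),interpolation=cv2.INTER_CUBIC)[:,:,::-1])
E
```

```text
t: 21.8
ee_pos: [467.7, 241.7, 64.6]
orientation: [-0.0, 3.142, 0.0]
ft_force: [0.0, 0.6, -0.4]
width: 52.7
grasp_force: 0.0
t: 22.7
ee_pos: [536.2, 236.3, 199.0]
orientation: [0.0, -3.14, 0.001]
ft_force: [-0.0, -0.0, -0.5]
width: 52.7
grasp_force: 0.0
{'t': 22.7, 'ee_pos': [536.224, 236.307, 199.041], 'orientation': [0.0, -3.14, 0.001], 'ft_force': [-0.01, -0.013, -0.526], 'moment': [0.019, 0.022, 0.021], 'width': 52.723, 'grasp_force': 0.0}
[[-1.0, -0.0002, -0.0021], [-0.0002, 1.0, -0.0008], [0.0021, -0.0008, -1.0]]
```

View pics/w8b.png

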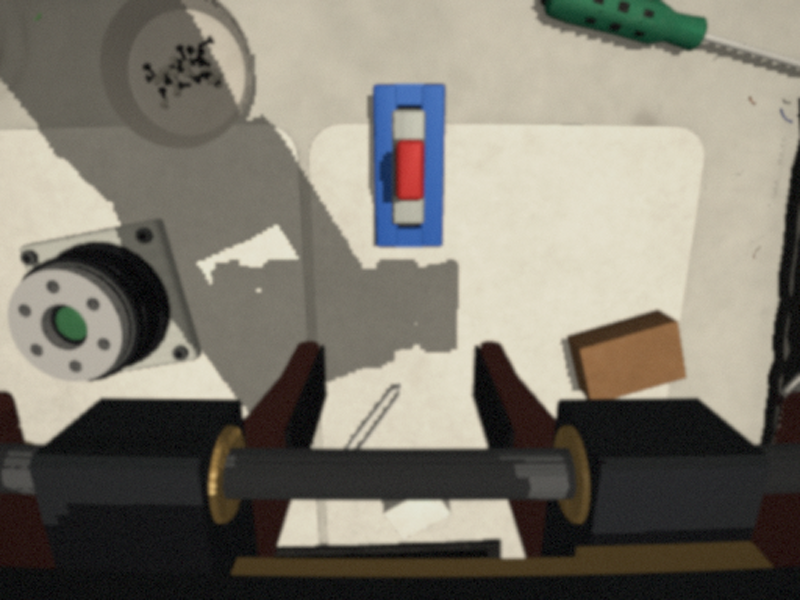

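The spanner stands upright in the trough at (410,168), centred in the rest as it was at the start, and the ring stays turned.

```bash
python3 -c "
from workcell import ctrl
print(ctrl.close_job())"
```

```text
the job is handed in; nothing more can be done
None
```

I turned the ring clockwise about 31° until the turning moment rose sharply at its stop, stood the spanner back upright in its rest, released it, and handed the job in at about 23 s; no verdict came back.

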